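# Run down the thumbscrew of a slide-mounting press

### The job

Close the small blue slide-mounting press: turn its brass thumbscrew clockwise (seen from above) by pushing its wings round with the fingertips, stroke after stroke, until it is run fully home and the round steel platen sits on the glass slide. Only push the wings, gently: do not pinch the thumbscrew, do not lift, tip or shove the press along the desk, and leave the slide box, the two dropper bottles and the forceps beside it as they are.

Things in the scene. Friction and masses are not known exactly. Their poses are not given: they have to be found in the camera images.
- press: blue press, loose, 2 kg on rubber feet (slides at 10 to 20 N). Origin: on the screw's vertical axis, at the underside; -x side roughly faces the robot (yaw -0.35 to 0.5). In mm: base x -50 to 72, y -42 to 42, top z 12; glass slide on it to z 14. Column behind the screw: x 46 to 66, y -16 to 16, up to z 80; arm from it over the slide to the screw: x -16 to 66, 28 wide, z 42 to 56
- thumbscrew (a joint): angle of the thumbscrew, rad: grows as it is turned clockwise seen from above, from 0 (platen fully raised) to 7.5 (hard stop, platen on the slide); it is the hub's angle and stays where it is left. Drag 0.04 N m (2 N at the wings). The wings are sprung on the hub: they lag or lead it by 1 rad per 0.6 N m, at most 0.5 rad, and spring back in line when let go. Each rad lowers screw and platen by 1.07 mm.
- screw_centre (a point): on the brass thumbscrew's vertical axis, at mid-height of its wings: 84 mm above the desk at joint 0, 76 mm at 7.5. Hub radius 10 mm, from 18 to 7 mm below this point (cap to 4 below). Two opposite upright flat wings, 6 mm thick, out to radius 33 mm, from 12 mm below to 12 mm above this point, outer ends rounded. Gap under the wings to the press's arm: 16 mm at joint 0, 8 mm at 7.5
- wing_tip (a point): outer end of one of the two wings, 33 mm from the axis, at mid-height of the wing; the other wing is opposite. The horizontal direction from screw_centre to it is the wing's direction.
- wing_push: the 3 mm thick halves of both wings on the faces pushed to turn the screw clockwise; origin on the axis, 18 mm below screw_centre; turns with the screw. x points along the wing that has wing_tip; that wing's pushed face looks along +y, 3 mm from the wing's middle, the opposite wing's along -y
- wing_back: the other halves of both wings, with the faces that look the other way; same origin and axes as wing_push. Fingers pressing on both halves at once are pinching the wing.
- platen: round steel pressing plate with a rubber face below, radius 18 mm, 9 mm thick, under the arm of the press; origin at the centre of its underside, 22 mm above the desk when raised (joint 0) and 14 mm when it sits on the slide; moved only by the screw.
- slide_box: closed grey slide box 91 x 105 x 37 mm, loose, behind the press; origin at the centre of its underside. Leave alone.
- stain_a: brown dropper bottle with black cap, 33 mm across, 93 mm tall, loose, right of the press; origin at the centre of its underside. Leave alone.
- stain_b: white dropper bottle with blue cap, 30 mm across, 87 mm tall, loose, left of the press; origin at the centre of its underside. Leave alone.
- forceps: steel forceps 17 x 125 x 10 mm lying in front of the press, long side along its y, loose; origin at the centre of its underside. Leave alone.

How it is judged:
At the end, for the whole second after the job is handed in: The thumbscrew is turned to within 0.3 rad of its stop (above 7.2 of 7.5 rad) and at rest, so that the platen's underside is less than 15.5 mm above the desk; the press stands upright within 25 mm of where it started; the slide box, both bottles and the forceps are within 15 mm of where they were (value of joint thumbscrew above 7.2 rad and velocity of joint thumbscrew below 0.1 rad/s and height (world z) of platen below 0.0155 m and distance of press from where it was at the start of the episode below 0.025 m and angle between press's own z axis and vertical below 0.05 rad and linear speed of press below 0.01 m/s and distance of each of slide_box, stain_a, stain_b, forceps from where it was at the start of the episode below 0.015 m); the robot touches nothing.
It fails at once if the thumbscrew is pinched: fingers press on both faces of its wings at once (more than 2 N on each) (contact force between the fingers and wing_push above 2 N and contact force between the fingers and wing_back above 2 N).
It fails at once if the thumbscrew is pushed with more than 40 N (contact force between the fingers and thumbscrew above 40 N).
It fails at once if the press is shoved more than 25 mm (distance of press from where it was at the start of the episode above 0.025 m).
It fails at once if the press is lifted (5 mm) or tipped (0.1 rad) (height (world z) of press above 0.005 m or angle between press's own z axis and vertical above 0.1 rad).
It fails at once if the slide box, a dropper bottle or the forceps is moved more than 15 mm, tipped or lifted (distance of any of slide_box, stain_a, stain_b, forceps from where it was at the start of the episode above 0.015 m or angle between any of slide_box, stain_a, stain_b, forceps's own z axis and vertical above 0.25 rad or height (world z) of any of slide_box, stain_a, stain_b, forceps above 0.008 m).
It also fails if it takes over 72 s, if anything falls off the work surface, if the arm or the gripper's body presses on something with over 40 N, if the wrist force passes 120 N, or if a joint passes its speed limit or range.

### The arm

A 6-joint arm with a two-finger parallel gripper is mounted at the origin on a cart in front of the work surface, level with it; the furniture and walls round the work are solid. World frame = base frame: x ahead of the robot, y to its left, z up, the work surface at z = 0. Lengths are in m, angles in rad, forces in N, time in s.
With the tool pointing down it reaches from about 0.3 to 0.775 m from the base axis. Payload 14.6 kg.
Tool frame: the origin (TCP) lies midway between the tips of the shut fingers; the grasp point (between the pads) lies 19 mm behind it; z points along the fingers, y is the line along which they close (so a half turn about z gives the same grasp; the last joint's range is limited). The gripper opens to 94 mm and grips with 3 to 60 N. Pads are 16 mm wide; open, the fingers measure 119 mm over their backs; the gripper's body (75 mm by 177 mm) begins 78 mm behind the grasp point.
Start: joints at [1.225, 0.3, 1.521, -0, 1.321, -0.067], TCP at [0.151, 0.529, 0.205] pointing down, gripper open.
Joint ranges: [-3.03, 3.03], [-0.79, 2.21], [0.23, 2.52], [-1.04, 4.18], [0, 3.07], [-2.55, 2.55]. Speed limits (rad/s): [2.22, 2.22, 2.57, 3.14, 3.14, 3.14].

### API

Orientations are given as [roll, pitch, yaw] about the fixed x, y, z axes, in that order (R = Rz(yaw) Ry(pitch) Rx(roll)).
In Python, from station import telemetry, optics, ctrl gives the robot as it stands.
- The arm moves only by the tool carry_out, never from a script. Its argument "plan" is a list that holds one entry, the list of rows, each a list of 7 numbers: the shift along the tool's x, y, z in mm, then the turn, a rotation vector about the tool's x, y, z in rad, then the finger opening in mm, from 0 to 94. A call has 1 to 20 rows; each row shifts and turns the commanded pose from where the row before left it, along the tool's axes as they then stand; what a row does not reach is not made up. A row lasts 1/12 s, in which the tool goes at most 41.7 mm and 7.16 degrees, less where a joint would pass 70% of its speed; a pose out of reach is approached as far as the arm can. A call with a gripper value outside its range is refused whole. The fingers move at their own pace and stop on an object; "squeeze" is the grip in N (left out, the last holds). Time passes only in rows, so rows that do not move let the fingers close. It gives the time, the measured TCP pose, the force, the opening and the grip force at its end, in the units of the state.
- telemetry.get_obs(): the state, without advancing time (a new reading comes with each control period).
- optics.camera(name): name is "scene" or "top"; returns a dict with "pixels" (384x512x3 uint8, red, green, blue), "intrinsics" (3x3 intrinsics, pixels), "origin" and "rotation" of the camera in the world. Camera axes: x right, y down, z forward; pixel columns grow to the right and rows downward; lengths in m; the calibration is good to about 2 mm. A picture is of the moment at which its call begins. There is no depth.
- ctrl.hand_in(): hands the job in; it is judged then, once.
The state is a dict: "time_s": time; "qpos": joint angles; "joint_vel": joint speeds; "tau": joint torques, N m; "ee_pos": TCP position; "eef_rot": TCP orientation; "force": force on the tool from outside, world axes, zero at the start; "moment": the same for the moment, N m; "grip_width": finger opening in m; "grip_force": force on a finger pad.
Only numpy, scipy, OpenCV 4.12 (cv2) and the standard library are available. Lean on these libraries where they do the work, as an engineer would, in place of code of your own. Each camera call takes 0.05 s, during which the arm holds its last target. There are 200 camera calls.

## Working session

There is one attempt and no reset: what is moved stays moved. The work goes in short steps, Python scripts to look and compute and a tool call to move; the robot and the scene stay as the last step left them, time stands still between calls to the robot, and variables do not carry over. Pictures are saved under pics/ and viewed, at most 10 in all, crops included, and the job is handed in when it is done.

Besides the shell and the picture viewer there is one more tool, called after "Call:" as name(argument=value, ...), one argument or row to a line, values as JSON. carry_out: Moves the arm, as the interface text tells. Its arguments: {"type":"object","properties":{"plan":{"type":"array","items":{"type":"array","items":{"type":"array","items":{"type":"number"}}}},"squeeze":{"type":"number"}},"required":["plan"]}

```bash
mkdir -p pics; ls; python3 - <<'E'
from station import telemetry, optics
import cv2,numpy as np
o=telemetry.get_obs(); print({k:np.round(v,3).tolist() for k,v in o.items()})
ims=[]
for n in("scene","top"):
    c=optics.camera(n); cv2.imwrite(f"pics/{n}0.png",c["pixels"][:,:,::-1]); print(n,np.round(c["intrinsics"],1).tolist(),np.round(c["origin"],3),np.round(c["rotation"],3).tolist())
E
```

```text
pics
{'time_s': 0.0, 'qpos': [1.225, 0.3, 1.522, -0.0, 1.321, -0.067], 'joint_vel': [0.001, 0.0, 0.0, 0.001, 0.001, 0.002], 'tau': [-0.0, -53.181, -35.273, 0.071, 0.024, -0.0], 'ee_pos': [0.151, 0.529, 0.205], 'eef_rot': [-3.14, -0.0, 2.863], 'force': [0.688, -0.118, -0.322], 'moment': [0.02, -0.005, 0.022], 'grip_force': 0.0, 'grip_width': 0.094}
scene [[461.7, 0.0, 256.8], [0.0, 461.7, 197.4], [0.0, 0.0, 1.0]] [0.171 0.992 0.471] [-2.058, -0.023, -2.656]
top [[463.8, 0.0, 257.4], [0.0, 463.8, 188.8], [0.0, 0.0, 1.0]] [0.361 0.313 0.907] [-2.964, 0.016, -1.574]
```

View pics/scene0.png

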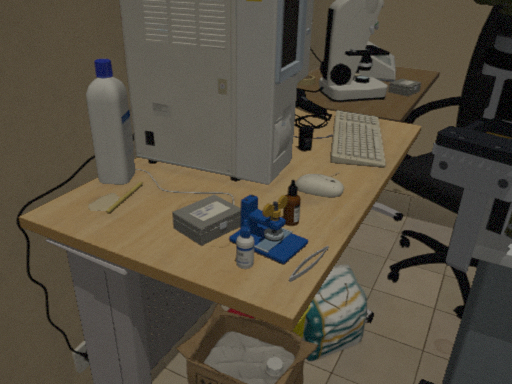

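View pics/top0.png

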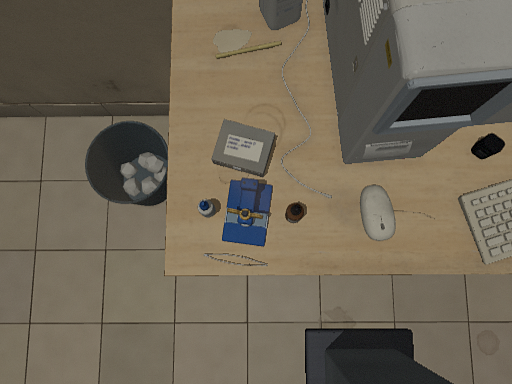

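```bash
cat > h.py <<'E'
import cv2,numpy as np
from scipy.spatial.transform import Rotation as R
from station import telemetry,optics
def shot(n,save=None):
    c=optics.camera(n); c["R"]=R.from_euler("xyz",c["rotation"]).as_matrix() if np.size(c["rotation"])==3 else np.array(c["rotation"])
    if save: cv2.imwrite(save,c["pixels"][:,:,::-1])
    return c
def onplane(c,uv,z):
    uv=np.atleast_2d(np.float64(uv)); d=np.c_[uv,np.ones(len(uv))]@np.linalg.inv(c["intrinsics"]).T@c["R"].T
    o=np.array(c["origin"]); return o+d*((z-o[2])/d[:,2])[:,None]
def proj(c,p):
    q=(np.atleast_2d(p)-c["origin"])@c["R"]@np.array(c["intrinsics"]).T; return q[:,:2]/q[:,2:]
def brass(c,box):
    hsv=cv2.cvtColor(c["pixels"],cv2.COLOR_RGB2HSV); m=cv2.inRange(hsv,(12,130,70),(30,255,255)); k=np.zeros_like(m); x0,y0,x1,y1=box; k[y0:y1,x0:x1]=m[y0:y1,x0:x1]; return k
E
python3 - <<'E'
from h import *
c=shot("top")
for n,uv,z in [("brown cap",(297,209),.09),("white cap",(205,204),.087),("box",(245,147),.037),("forceps L",(205,255),.005),("forceps R",(267,264),.005),("screw",(245,215),.09)]: print(n,np.round(onplane(c,uv,z),3))
hsv=cv2.cvtColor(c["pixels"],cv2.COLOR_RGB2HSV)
b=cv2.inRange(hsv,(100,120,40),(125,255,255)); b[:, :216]=0;b[:,280:]=0;b[:165]=0;b[250:]=0
k=np.where(b); r=cv2.minAreaRect(np.c_[k[1],k[0]].astype(np.float32)); print(r); print(np.round(onplane(c,cv2.boxPoints(r),.012),3).tolist())
im=c["pixels"][165:250,190:320,::-1]
s=shot("scene"); im2=s["pixels"][170:285,225:330,::-1]
A=cv2.resize(im,None,fx=6,fy=6,interpolation=2);cv2.imwrite("pics/t1.png",A)
cv2.imwrite("pics/s1.png",cv2.resize(im2,None,fx=5,fy=5,interpolation=2))
E
```

```text
brown cap [[0.471 0.256 0.09 ]]
white cap [[0.481 0.42  0.087]]
box [[0.6   0.35  0.037]]
forceps L [[0.394 0.429 0.005]]
forceps R [[0.376 0.309 0.005]]
screw [[0.461 0.348 0.09 ]]
((246.8833770751953, 211.18862915039062), (42.335472106933594, 64.26884460449219), 7.765166282653809)
[[0.422, 0.396, 0.012], [0.547, 0.38, 0.012], [0.535, 0.298, 0.012], [0.41, 0.316, 0.012]]
```

View pics/t1.png

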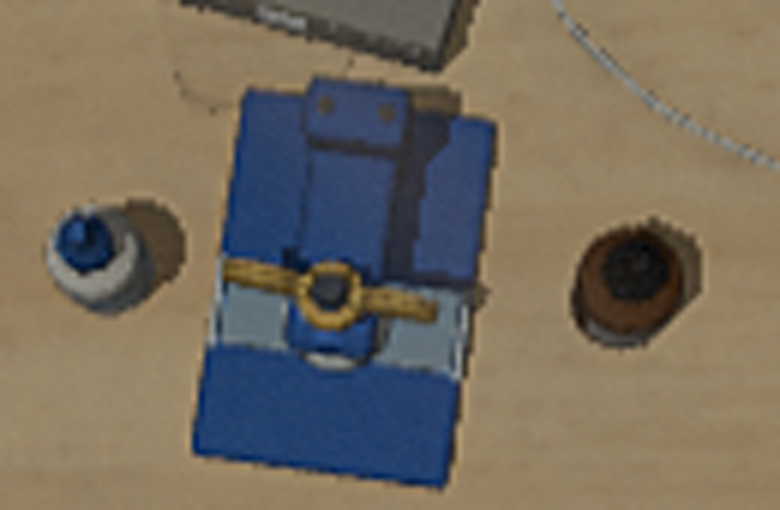

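View pics/s1.png

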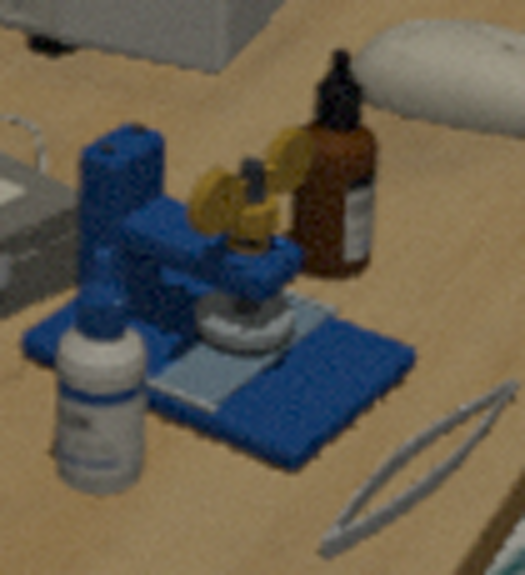

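The top crop shows wings from about px (227,210) to (263,216) with the hub at (245,214). The scene crop shows the thumbscrew clear over the press, with a bottle on either side.

```bash
python3 - <<'E'
from h import *
c=shot("top"); m=brass(c,(222,200,268,226)); k=np.where(m); P=np.c_[k[1],k[0]].astype(np.float32)
r=cv2.minAreaRect(P); print(len(P),r)
e=P[[P[:,0].argmin(),P[:,0].argmax()]]; W=onplane(c,[P[P[:,0]<P[:,0].min()+3].mean(0),P[P[:,0]>P[:,0].max()-3].mean(0)],.088); print(np.round(W,4),np.linalg.norm(W[1]-W[0]),"mid",W.mean(0),"ang",np.arctan2(*(W[0]-W[1])[[1,0]]))
print("hub@.082",onplane(c,(245.2,213.8),.082))
s=shot("scene"); m=brass(s,(255,185,292,225)); n,l,st,ce=cv2.connectedComponentsWithStats(m); print(st,ce)
# scene crop: hub (251,210)/5 , centre between wings
print("scene pred of centre", proj(s,[W.mean(0)*[1,1,0]+[0,0,.084]]), "wing tips",proj(s,W*[1,1,0]+[0,0,.084]))
print("scene hub ray@.084",onplane(s,(225+253/5,170+190/5),.084), onplane(s,(225+253/5,170+215/5),.072))
E
```

```text
132 ((244.0, 214.0), (10.0, 34.0), 90.0)
[[0.4702 0.3778 0.088 ]
 [0.4586 0.3216 0.088 ]] 0.05739550799864475 mid [0.46439003 0.34971104 0.088     ] ang 1.3680599548288699
hub@.082 [[0.46393773 0.34790603 0.082     ]]
[[     0      0    512    384 196319]
 [   263    195     29     23    289]] [[255.46997998 191.47752892]
 [275.89273356 206.76470588]]
scene pred of centre [[274.69057472 204.52031528]] wing tips [[264.41965373 210.59596751]
 [284.46810677 198.73652193]]
scene hub ray@.084 [[0.45762001 0.360111   0.084     ]] [[0.45877353 0.35655845 0.072     ]]
```

Call:
carry_out(
  plan=[
    [[-22, -5.4, 0, 0, 0, 0, 70], [-22, -5.4, 0, 0, 0, 0, 60], [-22, -5.4, 0, 0, 0, 0, 50], [-22, -5.4, 0, 0, 0, 0, 44], [-22, -5.4, 0, 0, 0, 0, 44], [-22, -5.4, 0, 0, 0, 0, 44], [-22, -5.4, 0, 0, 0, 0, 44], [-22, -5.4, 0, 0, 0, 0, 44], [-22, -5.4, 0, 0, 0, 0, 44], [-22, -5.4, 0, 0, 0, 0, 44], [-22, -5.4, 0, 0, 0, 0, 44], [-22, -5.4, 0, 0, 0, 0, 44], [-22, -5.4, 0, 0, 0, 0, 44], [-22, -5.4, 0, 0, 0, 0, 44], [-22, -5.4, 0, 0, 0, 0, 44], [-21, -5.4, 0, 0, 0, 0, 44], [0, 0, 0, 0, 0, -0.1, 44], [0, 0, 0, 0, 0, -0.1, 44], [0, 0, 0, 0, 0, -0.1, 44], [0, 0, 0, 0, 0, -0.1, 44]],
  ],
)

```text
time_s: 1.97
ee_pos: [0.4651, 0.3489, 0.2053]
eef_rot: [-3.141, -0.0, -3.016]
force: [-0.4, -0.7, -0.5]
grip_width: 0.0438
grip_force: 0.0
```

Call:
carry_out(
  plan=[
    [[0, 0, 0, 0, 0, -0.1, 44], [0, 0, 0, 0, 0, -0.1, 44], [0, 0, 0, 0, 0, -0.1, 44], [0, 0, 0, 0, 0, -0.1, 44], [0, 0, 0, 0, 0, -0.1, 44], [0, 0, 0, 0, 0, -0.1, 44], [0, 0, 0, 0, 0, -0.1, 44], [0, 0, 0, 0, 0, -0.1, 44], [0, 0, 0, 0, 0, -0.1, 44], [0, 0, 10, 0, 0, 0, 44], [0, 0, 20, 0, 0, 0, 44], [0, 0, 20, 0, 0, 0, 44], [0, 0, 15, 0, 0, 0, 44], [0, 0, 10, 0, 0, 0, 44], [0, 0, 0, 0, 0, 0, 44], [0, 0, 0, 0, 0, 0, 44]],
  ],
)

```text
time_s: 3.3
ee_pos: [0.465, 0.3491, 0.1303]
eef_rot: [3.141, -0.001, -2.122]
force: [0.2, -0.5, 0.7]
grip_width: 0.0443
grip_force: 0.0
```

```bash
python3 - <<'E'
from h import *
o=telemetry.get_obs(); print({k:np.round(v,3).tolist() for k,v in o.items()})
c=shot("top"); s=shot("scene")
A=cv2.resize(c["pixels"][160:260,185:320,::-1],(540,400)); B=cv2.resize(s["pixels"][150:285,225:315,::-1],(260,400)); cv2.imwrite("pics/2.png",np.hstack([A,B]))
E
```

```text
{'time_s': 3.3, 'qpos': [0.581, 0.439, 1.513, -0.0, 1.191, -2.01], 'joint_vel': [-0.002, -0.022, -0.019, -0.0, 0.007, -0.009], 'tau': [-0.015, -56.949, -31.769, -0.041, -0.1, 0.046], 'ee_pos': [0.465, 0.349, 0.13], 'eef_rot': [3.141, -0.001, -2.122], 'force': [0.238, -0.474, 0.72], 'moment': [0.071, 0.028, 0.008], 'grip_force': 0.0, 'grip_width': 0.044}
```

View pics/2.png

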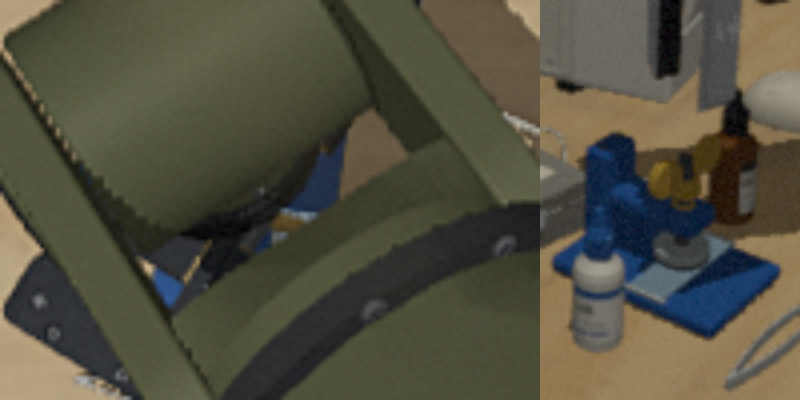

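The top view is blocked by the arm. In the scene view two finger-like shapes end near crop (665,75) and (715,105), so I'll check the projection.

```bash
python3 - <<'E'
from h import *
s=shot("scene")
t=np.array([.465,.349,.130]); d=np.array([-.85,.525,0])
for p in (t,t+.028*d,t-.028*d,t+[0,0,-.05]):
  u=proj(s,[p])[0]; print(u, 540+(u[0]-225)*2.889,(u[1]-150)*2.963)
cv2.imwrite("pics/3.png",cv2.resize(s["pixels"][100:285,195:345,::-1],(480,592),interpolation=2))
E
```

```text
[275.66123836 180.50426206] 686.3603176200413 90.3841284768131
[284.78435384 187.04599682] 712.7169982355592 109.76728858195354
[267.01773371 174.30643249] 661.3892326762548 72.01995946307545
[274.4598095  206.27164992] 682.8893896545676 166.7328987148279
```

View pics/3.png

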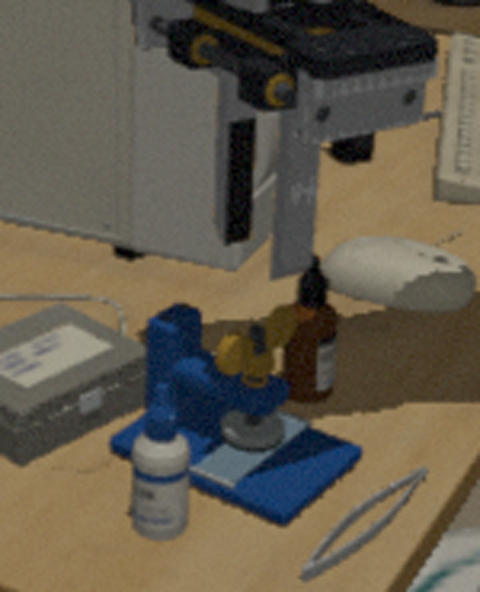

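Call:
carry_out(
  plan=[
    [[0, 0, 6, 0, 0, 0, 44], [0, 0, 6, 0, 0, 0, 44], [0, 0, 6, 0, 0, 0, 44], [0, 0, 6, 0, 0, 0, 44], [0, 0, 6, 0, 0, 0, 44], [0, 0, 6, 0, 0, 0, 44], [0, 0, 6, 0, 0, 0, 44], [0, 0, 6, 0, 0, 0, 44], [0, 0, 6, 0, 0, 0, 44], [0, 0, 5, 0, 0, 0, 44], [0, 0, 0, 0, 0, 0.06, 44], [0, 0, 0, 0, 0, 0.06, 44], [0, 0, 0, 0, 0, 0.06, 44], [0, 0, 0, 0, 0, 0.06, 44], [0, 0, 0, 0, 0, 0.06, 44]],
  ],
)

```text
time_s: 4.7
ee_pos: [0.4651, 0.3491, 0.0712]
eef_rot: [-3.142, 0.0, -2.423]
force: [0.2, 0.4, 0.6]
grip_width: 0.0439
grip_force: 0.0
```

Call:
carry_out(
  plan=[
    [[0, 0, 0, 0, 0, 0.06, 44], [0, 0, 0, 0, 0, 0.06, 44], [0, 0, 0, 0, 0, 0.06, 44], [0, 0, 0, 0, 0, 0.06, 44], [0, 0, 0, 0, 0, 0.06, 44], [0, 0, 0, 0, 0, 0.06, 44], [0, 0, 0, 0, 0, 0.06, 44], [0, 0, 0, 0, 0, 0.06, 44], [0, 0, 0, 0, 0, 0.06, 44], [0, 0, 0, 0, 0, 0.06, 44]],
  ],
)

```text
time_s: 5.53
ee_pos: [0.4653, 0.3491, 0.0713]
eef_rot: [3.142, 0.001, -3.023]
force: [1.1, 0.4, -1.5]
grip_width: 0.0443
grip_force: 0.8
```

```bash
python3 - <<'E'
from h import *
o=telemetry.get_obs(); print({k:np.round(v,3).tolist() for k,v in o.items()})
s=shot("scene")
cv2.imwrite("pics/4.png",cv2.resize(s["pixels"][150:285,215:335,::-1],(533,600),interpolation=2))
E
```

```text
{'time_s': 5.533, 'qpos': [0.581, 0.509, 1.56, -0.0, 1.072, -1.108], 'joint_vel': [0.0, 0.001, 0.001, 0.001, -0.002, 0.715], 'tau': [0.508, -61.02, -30.774, 0.217, 0.456, -1.465], 'ee_pos': [0.465, 0.349, 0.071], 'eef_rot': [3.142, 0.001, -3.023], 'force': [1.088, 0.404, -1.451], 'moment': [0.118, -0.324, 0.021], 'grip_force': 0.833, 'grip_width': 0.044}
```

View pics/4.png

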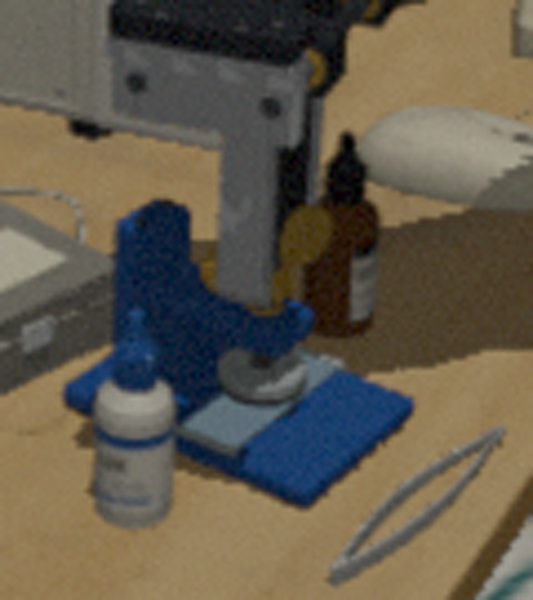

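The fingers straddle the screw between the wings and the front one has just touched its wing. Nothing else has moved.

Call:
carry_out(
  plan=[
    [[0, 0, 0, 0, 0, 0.07, 44], [0, 0, 0, 0, 0, 0.07, 44], [0, 0, 0, 0, 0, 0.07, 44], [0, 0, 0, 0, 0, 0.07, 44], [0, 0, 0, 0, 0, 0.07, 44], [0, 0, 0, 0, 0, 0.07, 44], [0, 0, 0, 0, 0, 0.07, 44], [0, 0, 0, 0, 0, 0.07, 44], [0, 0, 0, 0, 0, 0.07, 44], [0, 0, 0, 0, 0, 0.07, 44], [0, 0, 0, 0, 0, 0.07, 44], [0, 0, 0, 0, 0, 0.07, 44], [0, 0, 0, 0, 0, 0.07, 44], [0, 0, 0, 0, 0, 0.07, 44], [0, 0, 0, 0, 0, 0.07, 44]],
  ],
)

```text
time_s: 6.83
ee_pos: [0.465, 0.3489, 0.0711]
eef_rot: [-3.141, 0.0, 2.211]
force: [0.0, -1.4, -1.7]
grip_width: 0.0439
grip_force: 0.9
```

```bash
python3 - <<'E'
from h import *
o=telemetry.get_obs(); print({k:np.round(o[k],3).tolist() for k in("qpos","force","moment","ee_pos")})
s=shot("scene")
cv2.imwrite("pics/5.png",cv2.resize(s["pixels"][150:285,215:335,::-1],(533,600),interpolation=2))
E
```

```text
{'qpos': [0.581, 0.509, 1.56, -0.0, 1.073, -0.059], 'force': [0.007, -1.439, -1.71], 'moment': [-0.119, -0.1, -0.004], 'ee_pos': [0.465, 0.349, 0.071]}
```

View pics/5.png

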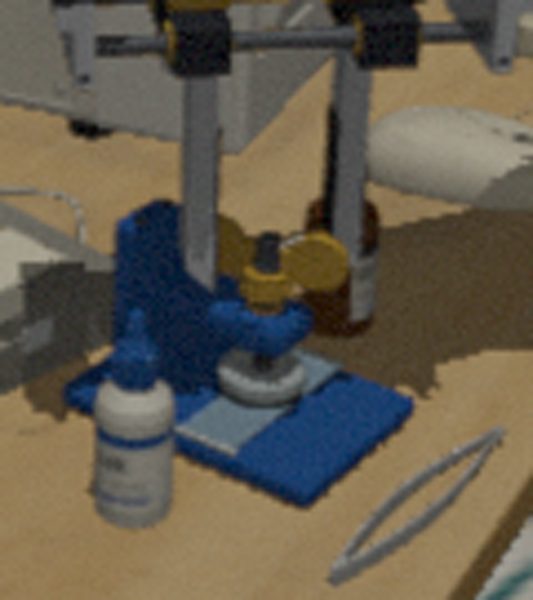

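The screw is turning with the fingers and the press hasn't moved.

Call:
carry_out(
  plan=[
    [[0, 0, 0, 0, 0, 0.08, 44], [0, 0, 0, 0, 0, 0.08, 44], [0, 0, 0, 0, 0, 0.08, 44], [0, 0, 0, 0, 0, 0.08, 44], [0, 0, 0, 0, 0, 0.08, 44], [0, 0, 0, 0, 0, 0.08, 44], [0, 0, 0, 0, 0, 0.08, 44], [0, 0, 0, 0, 0, 0.08, 44], [0, 0, 0, 0, 0, 0.08, 44], [0, 0, 0, 0, 0, 0.08, 44], [0, 0, 0, 0, 0, 0.08, 44], [0, 0, 0, 0, 0, 0.08, 44], [0, 0, 0, 0, 0, 0.08, 44], [0, 0, 0, 0, 0, 0.08, 44], [0, 0, 0, 0, 0, 0.08, 44], [0, 0, 0, 0, 0, 0.08, 44], [0, 0, 0, 0, 0, 0.08, 44], [0, 0, 0, 0, 0, 0.08, 44], [0, 0, 0, 0, 0, 0.08, 44], [0, 0, 0, 0, 0, 0.08, 44]],
  ],
)

```text
time_s: 8.55
ee_pos: [0.4651, 0.3492, 0.0713]
eef_rot: [-3.142, -0.0, 0.612]
force: [1.1, -0.0, -1.8]
grip_width: 0.0438
grip_force: 0.9
```

Call:
carry_out(
  plan=[
    [[0, 0, 0, 0, 0, 0.08, 44], [0, 0, 0, 0, 0, 0.08, 44], [0, 0, 0, 0, 0, 0.08, 44], [0, 0, 0, 0, 0, 0.08, 44], [0, 0, 0, 0, 0, 0.08, 44], [0, 0, 0, 0, 0, 0.08, 44], [0, 0, 0, 0, 0, 0.08, 44], [0, 0, 0, 0, 0, 0.08, 44], [0, 0, 0, 0, 0, 0.06, 44], [0, 0, 0, 0, 0, 0.04, 44], [0, 0, 0, 0, 0, 0, 44], [0, 0, 0, 0, 0, 0, 44]],
  ],
)

```text
time_s: 9.55
ee_pos: [0.4651, 0.3491, 0.0713]
eef_rot: [3.142, -0.0, -0.124]
force: [1.2, 0.3, -1.0]
grip_width: 0.0438
grip_force: 0.7
```

```bash
python3 - <<'E'
from h import *
o=telemetry.get_obs(); print({k:np.round(o[k],3).tolist() for k in("qpos","force","moment","ee_pos")})
E
```

```text
{'qpos': [0.581, 0.509, 1.56, -0.0, 1.073, 2.276], 'force': [1.222, 0.277, -0.955], 'moment': [-0.076, -0.133, 0.034], 'ee_pos': [0.465, 0.349, 0.071]}
```

Call:
carry_out(
  plan=[
    [[0, 0, 0, 0, 0, -0.08, 44], [0, 0, 0, 0, 0, -0.08, 44], [0, 0, -5, 0, 0, 0, 44], [0, 0, -10, 0, 0, 0, 44], [0, 0, -15, 0, 0, 0, 44], [0, 0, -15, 0, 0, 0, 44], [0, 0, 0, 0, 0, -0.112, 44], [0, 0, 0, 0, 0, -0.112, 44], [0, 0, 0, 0, 0, -0.112, 44], [0, 0, 0, 0, 0, -0.112, 44], [0, 0, 0, 0, 0, -0.112, 44], [0, 0, 0, 0, 0, -0.112, 44], [0, 0, 0, 0, 0, -0.112, 44], [0, 0, 0, 0, 0, -0.112, 44], [0, 0, 0, 0, 0, -0.112, 44], [0, 0, 0, 0, 0, -0.112, 44], [0, 0, 0, 0, 0, -0.112, 44], [0, 0, 0, 0, 0, -0.112, 44], [0, 0, 0, 0, 0, -0.112, 44], [0, 0, 0, 0, 0, -0.112, 44]],
  ],
)

```text
time_s: 11.22
ee_pos: [0.4652, 0.3493, 0.1176]
eef_rot: [3.141, -0.001, 1.605]
force: [0.8, 0.4, -0.3]
grip_width: 0.0438
grip_force: 0.0
```

Call:
carry_out(
  plan=[
    [[0, 0, 0, 0, 0, -0.112, 44], [0, 0, 0, 0, 0, -0.112, 44], [0, 0, 0, 0, 0, -0.112, 44], [0, 0, 0, 0, 0, -0.112, 44], [0, 0, 0, 0, 0, -0.112, 44], [0, 0, 0, 0, 0, -0.112, 44], [0, 0, 0, 0, 0, -0.112, 44], [0, 0, 0, 0, 0, -0.112, 44], [0, 0, 0, 0, 0, -0.112, 44], [0, 0, 0, 0, 0, -0.112, 44], [0, 0, 0, 0, 0, -0.112, 44], [0, 0, 0, 0, 0, -0.112, 44], [0, 0, 0, 0, 0, -0.112, 44], [0, 0, 0, 0, 0, -0.112, 44], [0, 0, 0, 0, 0, -0.1, 44], [0, 0, 0, 0, 0, 0, 44], [0, 0, 0, 0, 0, 0, 44]],
  ],
)

```text
time_s: 12.63
ee_pos: [0.4652, 0.3492, 0.1172]
eef_rot: [3.141, 0.001, -3.019]
force: [0.1, -0.0, 0.8]
grip_width: 0.044
grip_force: 0.0
```

```bash
python3 - <<'E'
from h import *
o=telemetry.get_obs(); print({k:np.round(o[k],3).tolist() for k in("qpos","force","moment","ee_pos")})
s=shot("scene")
cv2.imwrite("pics/6.png",cv2.resize(s["pixels"][150:285,215:335,::-1],(533,600),interpolation=2))
E
```

```text
{'qpos': [0.581, 0.453, 1.525, 0.0, 1.163, -1.113], 'force': [0.077, -0.045, 0.774], 'moment': [0.02, -0.022, 0.052], 'ee_pos': [0.465, 0.349, 0.117]}
```

View pics/6.png

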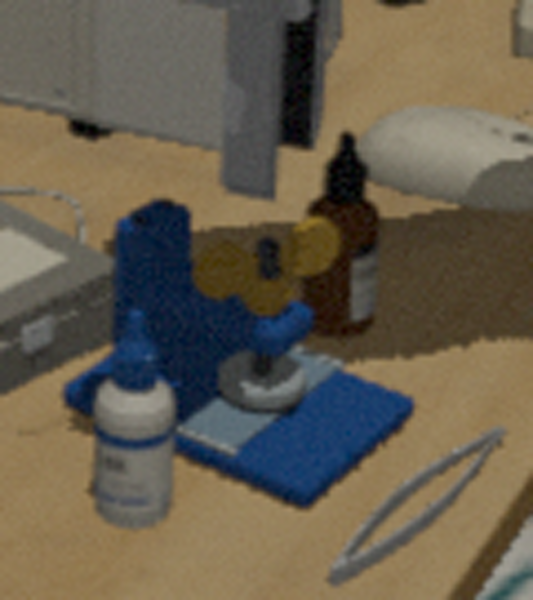

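The press and its neighbours are in place, and the wings are rotated and lower, as expected. Second stroke.

Call:
carry_out(
  plan=[
    [[0, 0, 8, 0, 0, 0, 44], [0, 0, 8, 0, 0, 0, 44], [0, 0, 8, 0, 0, 0, 44], [0, 0, 8, 0, 0, 0, 44], [0, 0, 8, 0, 0, 0, 44], [0, 0, 7, 0, 0, 0, 44], [0, 0, 3, 0, 0, 0, 44], [0, 0, 0, 0, 0, 0.06, 44], [0, 0, 0, 0, 0, 0.06, 44], [0, 0, 0, 0, 0, 0.06, 44], [0, 0, 0, 0, 0, 0.06, 44], [0, 0, 0, 0, 0, 0.06, 44], [0, 0, 0, 0, 0, 0.06, 44], [0, 0, 0, 0, 0, 0.08, 44], [0, 0, 0, 0, 0, 0.08, 44], [0, 0, 0, 0, 0, 0.08, 44], [0, 0, 0, 0, 0, 0.08, 44], [0, 0, 0, 0, 0, 0.08, 44], [0, 0, 0, 0, 0, 0.08, 44], [0, 0, 0, 0, 0, 0.08, 44]],
  ],
)

```text
time_s: 14.35
ee_pos: [0.4651, 0.349, 0.0662]
eef_rot: [-3.141, 0.0, 2.345]
force: [0.6, -0.6, -1.7]
grip_width: 0.0437
grip_force: 0.9
```

Call:
carry_out(
  plan=[
    [[0, 0, 0, 0, 0, 0.08, 44], [0, 0, 0, 0, 0, 0.08, 44], [0, 0, 0, 0, 0, 0.08, 44], [0, 0, 0, 0, 0, 0.08, 44], [0, 0, 0, 0, 0, 0.08, 44], [0, 0, 0, 0, 0, 0.08, 44], [0, 0, 0, 0, 0, 0.08, 44], [0, 0, 0, 0, 0, 0.08, 44], [0, 0, 0, 0, 0, 0.08, 44], [0, 0, 0, 0, 0, 0.08, 44], [0, 0, 0, 0, 0, 0.08, 44], [0, 0, 0, 0, 0, 0.08, 44], [0, 0, 0, 0, 0, 0.08, 44], [0, 0, 0, 0, 0, 0.08, 44], [0, 0, 0, 0, 0, 0.08, 44], [0, 0, 0, 0, 0, 0.08, 44], [0, 0, 0, 0, 0, 0.08, 44], [0, 0, 0, 0, 0, 0.08, 44], [0, 0, 0, 0, 0, 0.08, 44], [0, 0, 0, 0, 0, 0.08, 44]],
  ],
)

```text
time_s: 16.02
ee_pos: [0.4651, 0.3492, 0.0663]
eef_rot: [3.142, -0.0, 0.745]
force: [0.9, 1.0, -1.0]
grip_width: 0.0441
grip_force: 0.9
```

Call:
carry_out(
  plan=[
    [[0, 0, 0, 0, 0, 0.08, 44], [0, 0, 0, 0, 0, 0.08, 44], [0, 0, 0, 0, 0, 0.08, 44], [0, 0, 0, 0, 0, 0.08, 44], [0, 0, 0, 0, 0, 0.08, 44], [0, 0, 0, 0, 0, 0.08, 44], [0, 0, 0, 0, 0, 0.08, 44], [0, 0, 0, 0, 0, 0.08, 44], [0, 0, 0, 0, 0, 0.08, 44], [0, 0, 0, 0, 0, 0.06, 44], [0, 0, 0, 0, 0, 0.04, 44], [0, 0, 0, 0, 0, 0, 44], [0, 0, 0, 0, 0, 0, 44]],
  ],
)

```text
time_s: 17.1
ee_pos: [0.4651, 0.3493, 0.0663]
eef_rot: [-3.141, -0.0, -0.069]
force: [0.6, 2.0, -1.5]
grip_width: 0.044
grip_force: 9.2
```

```bash
python3 - <<'E'
from h import *
o=telemetry.get_obs(); print({k:np.round(o[k],3).tolist() for k in("qpos","tau","force","moment","ee_pos")})
E
```

```text
{'qpos': [0.581, 0.516, 1.563, 0.0, 1.063, 2.221], 'tau': [-1.142, -62.047, -30.851, -0.138, 0.563, 0.797], 'force': [0.614, 2.002, -1.541], 'moment': [0.476, -0.144, 0.506], 'ee_pos': [0.465, 0.349, 0.066]}
```

Call:
carry_out(
  plan=[
    [[0, 0, 0, 0, 0, -0.1, 44], [0, 0, 0, 0, 0, 0, 44], [0, 0, 0, 0, 0, 0, 44]],
  ],
)

```text
time_s: 17.35
ee_pos: [0.465, 0.3492, 0.0663]
eef_rot: [-3.141, 0.0, 0.027]
force: [1.6, 3.2, -2.7]
grip_width: 0.044
grip_force: 4.9
```

```bash
python3 - <<'E'
from h import *
o=telemetry.get_obs(); print({k:np.round(o[k],3).tolist() for k in("qpos","force","moment","grip_force")})
E
```

```text
{'qpos': [0.581, 0.516, 1.563, 0.0, 1.063, 2.124], 'force': [1.59, 3.167, -2.746], 'moment': [0.599, -0.088, 0.262], 'grip_force': 4.918}
```

Call:
carry_out(
  plan=[
    [[0, 0, 0, 0, 0, -0.1, 44], [0, 0, 0, 0, 0, 0, 44], [0, 0, 0, 0, 0, 0, 44]],
  ],
)

```text
time_s: 17.6
ee_pos: [0.465, 0.3492, 0.0664]
eef_rot: [-3.141, 0.0, 0.125]
force: [1.1, 2.6, -3.2]
grip_width: 0.0438
grip_force: 3.9
```

```bash
python3 - <<'E'
from h import *
o=telemetry.get_obs(); print({k:np.round(o[k],3).tolist() for k in("qpos","force","moment","grip_force")})
E
```

```text
{'qpos': [0.581, 0.515, 1.563, 0.0, 1.063, 2.027], 'force': [1.133, 2.595, -3.194], 'moment': [0.599, 0.007, 0.163], 'grip_force': 3.903}
```

Call:
carry_out(
  plan=[
    [[0, 0, 0, 0, 0, -0.08, 44], [0, 0, 0, 0, 0, -0.08, 44], [0, 0, 0, 0, 0, -0.08, 44], [0, 0, 0, 0, 0, -0.08, 44], [0, 0, 0, 0, 0, -0.08, 44], [0, 0, 0, 0, 0, -0.08, 44], [0, 0, 0, 0, 0, -0.08, 44], [0, 0, -5, 0, 0, 0, 44], [0, 0, -10, 0, 0, 0, 44], [0, 0, -20, 0, 0, 0, 44], [0, 0, -25, 0, 0, 0, 44], [0, 0, -30, 0, 0, 0, 44], [0, 0, -30, 0, 0, 0, 44], [0, 0, -20, 0, 0, 0, 44], [0, 0, 0, 0, 0, 0, 44]],
  ],
)

```text
time_s: 18.85
ee_pos: [0.4662, 0.3498, 0.2124]
eef_rot: [3.141, -0.008, 0.684]
force: [0.3, 0.4, 0.1]
grip_width: 0.044
grip_force: 0.0
```

```bash
python3 - <<'E'
from h import *
o=telemetry.get_obs(); print({k:np.round(o[k],3).tolist() for k in("qpos","force","moment","ee_pos","eef_rot")})
s=shot("scene"); np.save("s7.npy",s["pixels"])
m=brass(s,(250,180,300,232)); n,l,st,ce=cv2.connectedComponentsWithStats(m); print(st[1:],ce[1:])
a=cv2.imread("pics/s1.png"); a=cv2.resize(a,(350,383))[:, :]
b=cv2.resize(s["pixels"][170:285,225:330,::-1],(420,460),interpolation=2)
a=cv2.resize(cv2.imread("pics/scene0.png")[190:250,240:310],(385,330),interpolation=2)
b=cv2.resize(s["pixels"][190:250,240:310,::-1],(385,330),interpolation=2)
cv2.imwrite("pics/7.png",np.hstack([a,b]))
E
```

```text
{'qpos': [0.581, 0.364, 1.42, -0.0, 1.35, 1.468], 'force': [0.346, 0.352, 0.087], 'moment': [-0.013, 0.167, -0.014], 'ee_pos': [0.466, 0.35, 0.212], 'eef_rot': [3.141, -0.008, 0.684]}
[[268 196   1   1   1]
 [276 197   1   2   2]
 [277 197   4  10  17]
 [265 198   1   1   1]
 [282 201   1   1   1]
 [267 203   1   1   1]
 [265 204   1   1   1]
 [282 205   2   2   2]
 [265 206   1   1   1]
 [265 208  15  13 105]
 [279 209   3   8   8]
 [274 210   1   2   2]
 [283 212   1   2   2]
 [289 225   1   1   1]] [[268.         196.        ]
 [276.         197.5       ]
 [278.58823529 201.76470588]
 [265.         198.        ]
 [282.         201.        ]
 [267.         203.        ]
 [265.         204.        ]
 [282.5        205.5       ]
 [265.         206.        ]
 [270.76190476 215.40952381]
 [280.         212.5       ]
 [274.         210.5       ]
 [283.         212.5       ]
 [289.         225.        ]]
```

View pics/7.png

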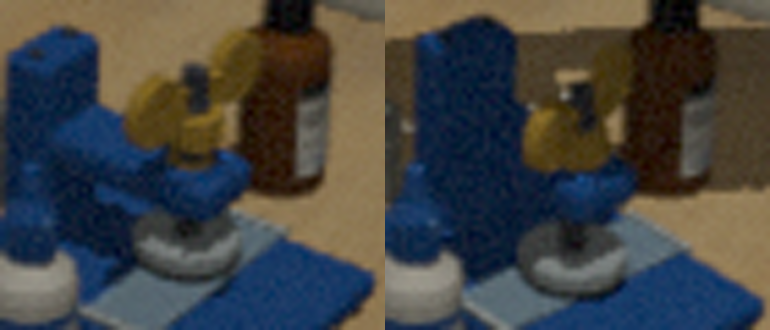

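The press has yawed clockwise somewhat, so it twisted against the stop; the platen is lower. I'll clear the arm and measure with the top view.

Call:
carry_out(
  plan=[
    [[-7, -25, 0, 0, 0, 0, 44], [-7, -25, 0, 0, 0, 0, 44], [-7, -25, 0, 0, 0, 0, 44], [-7, -25, 0, 0, 0, 0, 44], [-7, -25, 0, 0, 0, 0, 44], [-7, -25, 0, 0, 0, 0, 44], [-7, -25, 0, 0, 0, 0, 44], [-7, -25, 0, 0, 0, 0, 44], [-7, -25, 0, 0, 0, 0, 44], [-7, -25, 0, 0, 0, 0, 44], [-7, -25, 0, 0, 0, 0, 44], [-7, -25, 0, 0, 0, 0, 44], [0, 0, 0, 0, 0, 0, 44], [0, 0, 0, 0, 0, 0, 44]],
  ],
)

```text
time_s: 20.07
ee_pos: [0.2087, 0.5273, 0.2057]
eef_rot: [3.141, 0.001, 0.688]
force: [-0.1, -0.1, -0.8]
grip_width: 0.044
grip_force: 0.0
```

```bash
python3 - <<'E'
from h import *
c=shot("top"); s=shot("scene"); cv2.imwrite("pics/c8.png",c["pixels"][:,:,::-1]); cv2.imwrite("pics/s8.png",s["pixels"][:,:,::-1])
def blue(img):
    b=cv2.inRange(cv2.cvtColor(img,cv2.COLOR_RGB2HSV),(100,120,30),(125,255,255)); k=np.zeros_like(b); k[165:255,216:285]=b[165:255,216:285]; return k
for name,img in(("before",cv2.imread("pics/top0.png")[:,:,::-1].copy()),("after",c["pixels"])):
    b=blue(img); cs,_=cv2.findContours(b,0,2); P=np.vstack([q for q in cs if cv2.contourArea(q)>20])
    r=cv2.minAreaRect(P); W=onplane(c,cv2.boxPoints(r),.012); print(name,r,np.round(W[:,:2],3).tolist(),"c",W.mean(0).round(4))
    cc=dict(c); cc["pixels"]=img; m=brass(cc,(222,195,268,232)); k=np.where(m); P=np.c_[k[1],k[0]].astype(np.float32); print("brass",len(P),P.mean(0),onplane(c,P.mean(0),.085),cv2.minAreaRect(P),cv2.fitLine(P,2,0,.01,.01).ravel())
# platen bottom front edge predicted
a=np.array([.465,.349,0]); d=(np.array(s["origin"])-a); d[2]=0; d/=np.linalg.norm(d)
for z in(.014,.0155,.018,.022): print(z,proj(s,[a+.018*d+[0,0,z]])[0])
for name,img in(("before",cv2.imread("pics/scene0.png")),("after",s["pixels"][:,:,::-1])):
    print(name); print(cv2.cvtColor(img,cv2.COLOR_BGR2HSV)[228:252,271:276].mean(1).astype(int).tolist())
E
```

```text
before ((246.66734313964844, 212.77281188964844), (42.335472106933594, 61.071170806884766), 7.765166282653809) [[0.422, 0.396], [0.54, 0.381], [0.528, 0.299], [0.41, 0.316]] c [0.4753 0.348  0.012 ]
brass 132 [244.2197  213.46213] [[0.46418156 0.34953042 0.085     ]] ((244.0, 214.0), (10.0, 34.0), 90.0) [9.7825128e-01 2.0742343e-01 2.4421970e+02 2.1346213e+02]
after ((247.72789001464844, 213.19973754882812), (42.509769439697266, 61.46053695678711), 21.250507354736328) [[0.433, 0.406], [0.546, 0.363], [0.515, 0.285], [0.404, 0.329]] c [0.4744 0.3459 0.012 ]
brass 130 [244.17693 214.34616] [[0.46259421 0.3496041  0.085     ]] ((244.5, 215.0), (10.0, 35.0), 90.0) [9.9991286e-01 1.3202087e-02 2.4417693e+02 2.1434616e+02]
0.014 [272.72013645 243.58291485]
0.0155 [272.75303568 242.87731557]
0.018 [272.80799298 241.69863064]
0.022 [272.89625179 239.80571879]
before
[[107, 211, 59], [110, 129, 51], [99, 72, 33], [90, 32, 32], [88, 44, 35], [80, 17, 52], [82, 14, 67], [86, 12, 95], [91, 9, 112], [71, 13, 103], [91, 13, 84], [84, 11, 74], [113, 21, 44], [101, 58, 79], [101, 57, 112], [101, 58, 113], [101, 56, 111], [101, 68, 107], [104, 99, 101], [104, 135, 95], [107, 166, 94], [107, 196, 98], [107, 187, 103], [106, 197, 102]]
after
[[106, 196, 63], [108, 190, 58], [108, 131, 40], [81, 37, 34], [114, 33, 33], [90, 41, 32], [116, 49, 33], [64, 24, 35], [58, 10, 57], [81, 16, 69], [64, 12, 92], [75, 10, 121], [79, 13, 111], [94, 12, 87], [91, 12, 79], [73, 27, 49], [103, 80, 71], [103, 138, 97], [107, 172, 103], [106, 198, 103], [107, 190, 103], [106, 196, 103], [107, 197, 104], [107, 195, 102]]
```

The evidence agrees:
- **Stop reached:** the wings held 0.16 N m, well above the 0.04 N m drag.
- **Platen height:** its lower edge is at row 243.7, where 14 mm predicts 243.6.
- **Press position:** the screw axis moved about 2 mm.

Handing in.

```bash
python3 -c "
from station import ctrl; print(ctrl.hand_in())"
```

```text
the job is handed in; nothing more can be done
None
```

I ran the thumbscrew to its stop in two strokes and handed the job in, though no verdict came back. By my measurements the platen sits on the slide. The press twisted about 0.24 rad against the stop, but the screw axis moved only about 2 mm. I saw no movement of the bottles or forceps, but did not measure them or the slide box at the end.

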